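# Set the bench for a sequencing run

## Robot

A 7-joint arm with a two-finger parallel gripper is mounted at the origin on the work surface. World frame = base frame: x ahead of the robot, y to its left, z up, the work surface at z = 0. Lengths are in m, angles in rad, forces in N, time in s.
With the tool pointing down it reaches from about 0.4 to 0.85 m from the base axis. Payload 10.4 kg.
Tool frame: the origin (TCP) lies on the centre line of the jaws, within the pads' length; the fingertips stand r.finger_overhang ahead of it and the grasp point (between the pads) lies 5 mm behind it (r.finger_overhang is the distance from the TCP to the fingertips, in m); z points along the fingers, y is the line along which they close (so a half turn about z gives the same grasp; the last joint's range is limited). The gripper opens to 87 mm and grips with 3 to 60 N. Pads are 19 mm wide; open, the fingers measure 117 mm over their backs; the gripper's body (75 mm by 190 mm) begins 51 mm behind the grasp point.
Start: joints at [1.117, 0.332, -0.065, 1.46, 0.022, 1.35, -0.088], TCP at [0.261, -0.568, 0.212] pointing down, gripper open.
Joint ranges: [-2.6, 2.6], [-0.5, 2.12], [-1.47, 1.34], [0.16, 2.42], [-1.27, 4.41], [0.06, 2.06], [-2.6, 2.6]. Speed limits (rad/s): [2.22, 2.22, 2.79, 2.79, 3.14, 3.14, 3.14].

## Interface

Orientations are given as a unit quaternion [x, y, z, w].
In Python, from bench import read_state, viewer, r gives the robot as it stands.
- The arm moves only by the tool carry_out, never from a script. Its argument "moves" is a list of rows, each a list of 6 numbers: the shift along the tool's x, y, z in units of 40 mm (1.0 is 40 mm), then the turn, a rotation vector about the tool's x, y, z in units of 8 degrees (1.0 is 8 degrees). A call has 1 to 20 rows; each row shifts and turns the commanded pose from where the row before left it, along the tool's axes as they then stand; what a row does not reach is not made up. A row lasts 1/8 s, in which the tool goes at most 62.5 mm and 10.7 degrees, less where a joint would pass 70% of its speed; a pose out of reach is approached as far as the arm can. A call is refused whole if a number of a shift passes 1 or a number of a turn 1, either way. A call with a gripper value outside its range is refused whole. "fingers" is the finger opening in mm, from 0 to 87, set as the call begins (left out, the last holds). The fingers move at their own pace and stop on an object; "force" is the grip in N (left out, the last holds). Time passes only in rows, so rows that do not move let the fingers close. It gives the time, the measured TCP pose, the force, the opening and the grip force at its end, in the units of the state.
- read_state(): the state, without advancing time (a new reading comes with each control period).
- viewer.camera(name): name is "scene" or "top" or "wrist"; returns a dict with "pixels" (420x560x3 uint8, red, green, blue), "range_z" (420x560 float32, m along the optical axis (not along the pixel's ray), 0 where there is no reading), "fx", "fy", "cx", "cy" (pixels), "xyz" and "orientation" of the camera in the world. Camera axes: x right, y down, z forward; pixel columns grow to the right and rows downward; lengths in m; the calibration is good to about 2 mm. A picture is of the moment at which its call begins.
- r.close_job(): hands the job in; it is judged then, once.
The state is a dict: "time": time; "joint_positions": joint angles; "joint_vel": joint speeds; "joint_torque": joint torques, N m; "ee_pos": TCP position; "eef_rot": TCP orientation; "ft_force": force on the tool from outside, world axes, zero at the start; "torque": the same for the moment, N m; "width": finger opening in m; "grip_force": force on a finger pad.
Only numpy, scipy, OpenCV 4.12 (cv2) and the standard library are available. Lean on these libraries where they do the work, as an engineer would, in place of code of your own. Each camera call takes 0.05 s, during which the arm holds its last target. There are 200 camera calls.

## Task

Set the bench for a sequencing run: stand three bottles upright on the three circles of the grey mat, the blue-capped one at the end with the red stripe, the yellow-capped one at the other end and the amber one between them. Put the white reagent cartridge flat on top of the aluminium cooling block, centred and lined up with it lengthwise, and lay the blue flow-cell case centred on top of the cartridge, also lengthwise. Never tip a bottle over, and leave the green-capped bottle, the petri dish and the timer where they are.

Things in the scene. Friction and masses are not known exactly. Their poses are not given: they have to be found in the camera images.
- mat: Grey bench mat fixed to the table, 218 x 64 mm and 3 mm thick, at any yaw. Origin: on the underside (table level) below the centre of its middle circle; x runs along the row towards the red stripe, z up. Three white circles with black rims, 50 mm across, have their centres at x = -70, 0 and +70 mm, y = 0. The red stripe, 20 mm wide, crosses the mat at its +x end (x = 98 to 118 mm); the other end is at x = -100 mm.
- block: Bare aluminium cooling block with dark grooves in its long sides, fixed to the table: 110 mm along its x, 76 mm along its y, 36 mm high, flat top with a thin black rectangle (88 x 54 mm) that frames the cartridge's place in the middle. Origin: centre of its underside, z up.
- bottle_blue: White plastic bottle with a blue screw cap, white label: body 36 mm across up to 48 mm, sloping shoulder, then the cap, 28 mm across from 54 to 72 mm; 72 mm tall in all, about 70 g, standing upright. Origin: centre of its underside, z up along the bottle.
- bottle_amber: Amber glass bottle with a black screw cap, white label: body 36 mm across up to 48 mm, sloping shoulder, then the cap, 28 mm across from 54 to 72 mm; 72 mm tall in all, about 70 g, standing upright. Origin: centre of its underside, z up along the bottle.
- bottle_yellow: White plastic bottle with a yellow screw cap, white label: body 36 mm across up to 48 mm, sloping shoulder, then the cap, 28 mm across from 54 to 72 mm; 72 mm tall in all, about 70 g, standing upright. Origin: centre of its underside, z up along the bottle.
- cartridge: White reagent cartridge, a rigid closed box 84 mm along its x, 50 mm along its y, 26 mm high, about 120 g, with an orange band round its sides, an orange bar at the -x end of its top and a grid of small grey dots on the rest (printed, flat). Lies flat on the table. Origin: centre of its underside, z up. Which way round it lies on the block does not matter.
- case: Blue flow-cell case, a rigid closed box 76 mm along its x, 26 mm along its y, 15 mm high, about 30 g, with a white label on top. Lies flat. Origin: centre of its underside, z up. Either way round will do.
- bottle_green: White plastic bottle with a green screw cap, white label; a bystander, not to be moved: body 36 mm across up to 48 mm, sloping shoulder, then the cap, 28 mm across from 54 to 72 mm; 72 mm tall in all, about 70 g, standing upright. Origin: centre of its underside, z up along the bottle.
- dish: Closed petri dish, 55 mm across and 15 mm high, with a reddish-brown disc showing on top; a bystander, not to be moved. Origin: centre of its underside.
- timer: Black bench timer, 50 x 50 mm and 18 mm high, with a green display and three yellow buttons on top; a bystander, not to be moved. Origin: centre of its underside.
There are look-alikes about, which are no part of the job. What is shaped like the cartridge but purple is not meant.

How it is judged:
By the outcome, as a careful person would: the job done as asked, in the order asked, and still so for the second after the job is handed in, with the robot touching nothing.
It also fails if it takes over 112 s, if anything falls off the work surface, if the arm or the gripper's body presses on something with over 40 N, if the wrist force passes 120 N, or if a joint passes its speed limit or range.

## Working session

There is one attempt and no reset: what is moved stays moved. The work goes in short steps, Python scripts to look and compute and a tool call to move; the robot and the scene stay as the last step left them, time stands still between calls to the robot, and variables do not carry over. Pictures are saved under pics/ and viewed, at most 14 in all, crops included, and the job is handed in when it is done.

Besides the shell and the picture viewer there is one more tool, called after "Call:" as name(argument=value, ...), one argument or row to a line, values as JSON. carry_out: Moves the arm, as the interface text tells. Its arguments: {"type":"object","properties":{"moves":{"type":"array","items":{"type":"array","items":{"type":"number"}}},"fingers":{"type":"number"},"force":{"type":"number"}},"required":["moves"]}

```bash
mkdir -p pics
cat > h.py <<'E'
import numpy as np, cv2
from scipy.spatial.transform import Rotation as R
from bench import read_state, viewer, r
def save(c,n): cv2.imwrite(n,c["pixels"][:,:,::-1])
def pts(c):
    z=c["range_z"];v,u=np.mgrid[:z.shape[0],:z.shape[1]]
    p=np.stack([(u-c["cx"])/c["fx"]*z,(v-c["cy"])/c["fy"]*z,z],-1)
    return p@R.from_quat(c["orientation"]).as_matrix().T+np.array(c["xyz"])
def ray(c,u,v,h):
    d=R.from_quat(c["orientation"]).as_matrix()@np.array([(u-c["cx"])/c["fx"],(v-c["cy"])/c["fy"],1])
    o=np.array(c["xyz"]);return o+d*(h-o[2])/d[2]
E
python3 - <<'E'
from h import *
import pickle
for n in("top","scene"):
    c=viewer.camera(n);save(c,f"pics/{n}0.png");pickle.dump(c,open(n+".pkl","wb"));print(n,c["xyz"],c["orientation"],c["fx"])
s=read_state();print(s["time"],s["ee_pos"],s["eef_rot"],s["width"],r.finger_overhang)
E
```

```text
top [ 0.45341557 -0.01150569  0.92284451] [ 0.71593794 -0.69750627  0.01296201 -0.02738336] 412.59635079782583
scene [ 0.84928491 -0.27806473  0.74474826] [ 0.86614791  0.41366799 -0.12071975 -0.25316661] 380.3763318787473
0.1 [ 0.26083559 -0.56756886  0.21081188] [ 9.76887720e-01  2.13752085e-01 -1.64856391e-04 -6.33667477e-04] 0.0867952706000206 0.014
```

View pics/top0.png

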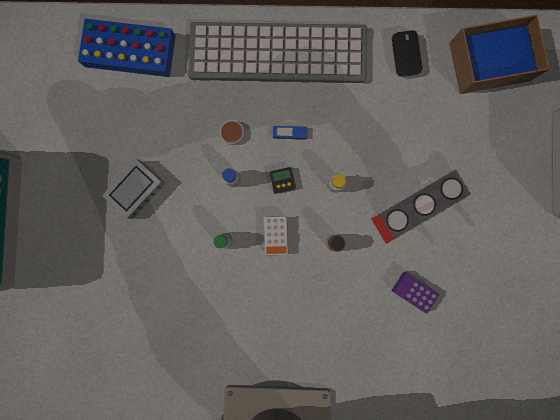

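View pics/scene0.png

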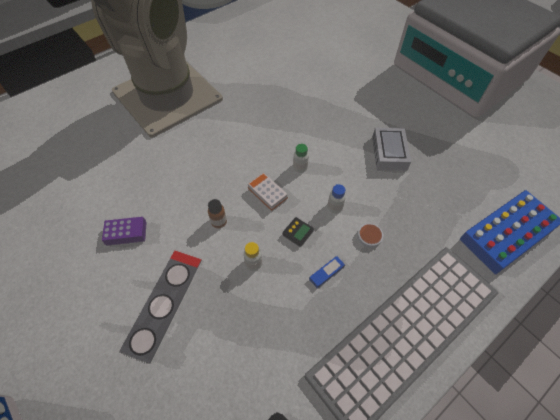

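The top view shows the block at (135,188), case (290,132), cartridge (276,236), caps blue (229,175), yellow (338,181), amber (336,242), green (221,241). The mat circles are at (397,220), (425,205) and (451,188), with the stripe at (383,228). In the scene view, everything is separate.

```bash
cat >> h.py <<'E'
def rect(c,m,h):
    "largest blob of mask -> world min-area rect on plane h: centre, (long,short), yaw of long side"
    cs,_=cv2.findContours(m.astype(np.uint8),cv2.RETR_EXTERNAL,cv2.CHAIN_APPROX_NONE)
    k=max(cs,key=cv2.contourArea)[:,0]
    w=np.array([ray(c,u,v,h)[:2] for u,v in k])
    (x,y),(a,b),t=cv2.minAreaRect((w*1000).astype(np.float32))
    if a<b:a,b,t=b,a,t+90
    return np.round([x,y,a,b,(t+90)%180-90],1)
def box(m,u0,v0,u1,v1):
    o=np.zeros_like(m);o[v0:v1,u0:u1]=m[v0:v1,u0:u1];return o
E
python3 - <<'E'
from h import *
import pickle
c=pickle.load(open("top.pkl","rb"));P=pts(c);z=P[...,2]
print("table z",np.median(z[280:380,150:220]),z[300:340,100:200].std())
hsv=cv2.cvtColor(c["pixels"],cv2.COLOR_RGB2HSV);H,S,V=[hsv[...,i] for i in range(3)]
for n,b,h0,hh in[("block",(95,140,185,230),.025,.036),("case",(265,115,320,148),.008,.015),("cart",(255,205,300,268),.015,.026),("dish",(215,115,250,150),.008,.015),("timer",(262,160,305,200),.009,.018),
 ("blue",(205,155,250,195),.06,.072),("yellow",(320,165,365,200),.06,.072),("amber",(318,225,360,260),.06,.072),("green",(200,225,240,260),.06,.072),("purple",(380,260,450,320),.013,.026)]:
    m=box(z>h0,*b);print(n,rect(c,m,hh),"top z",round(float(np.median(z[m])),4))
print("mat dark",rect(c,box((V<85)|(z>.0018),360,160,480,250),.003))
print("mat red",rect(c,box((S>120)&((H<10)|(H>170)),360,200,410,250),.003))
for n,b in[("c+",(383,208,411,233)),("c0",(412,193,438,217)),("c-",(438,176,465,200))]:
    print(n,rect(c,box((V>120)&(S<60),*b),.003))
E
```

```text
table z -0.000663642643224549 0.05053418504110604
block [539.3 325.9 114.7  79.2 -40.6] top z 0.0358
case [676.2 -13.8  75.8  27.1 -88.8] top z 0.0145
cart [445.6  11.9  84.5  49.9   1.6] top z 0.0255
dish [673.4 116.7  54.4  51.5   1.8] top z 0.0148
timer [5.684e+02 3.000e-01 5.000e+01 4.950e+01 1.400e+01] top z 0.0175
blue [568.9 111.9  28.2  25.   46.5] top z 0.0714
yellow [ 562.9 -116.5   26.5   26.3  -43.6] top z 0.0714
amber [ 433.  -116.9   26.1   25.9  -43.7] top z 0.0714
green [431.6 123.8  26.9  24.7 -88.4] top z 0.0715
purple [ 332.  -291.3   86.8   51.    57.6] top z 0.0254
mat dark [ 519.4 -311.4  228.6   72.8  -58.6]
mat red [ 467.2 -223.3   63.7   19.8   31.8]
c+ [ 486.8 -257.1   40.    37.5    0.6]
c0 [ 5.229e+02 -3.163e+02  3.800e+01  3.750e+01  4.000e-01]
c- [ 5.600e+02 -3.746e+02  3.820e+01  3.530e+01  2.000e-01]
```

Call:
carry_out(
  moves=[
    [0,0,0,0,0,-1],
    [0,0,0,0,0,-1],
    [0,0,0,0,0,-1],
    [0,0,0,0,0,-1],
    [0,0,0,0,0,-1],
    [0,0,0,0,0,-1],
    [0,0,0,0,0,-1],
    [0,0,0,0,0,-1],
    [0,0,0,0,0,-0.16],
    [0.9,0.4,0,0,0,0],
    [0.9,0.4,0,0,0,0],
    [0.9,0.4,0,0,0,0],
    [0.9,0.4,0,0,0,0],
    [0.9,0.4,0,0,0,0],
    [0.9,0.4,0,0,0,0],
    [0.9,0.4,0,0,0,0],
    [0.9,0.4,0,0,0,0],
    [0.9,0.4,0,0,0,0],
    [0.9,0.4,0,0,0,0],
  ],
  fingers=64,
)

```text
time: 2.48
ee_pos: [0.4216, -0.2068, 0.2116]
eef_rot: [0.708, 0.706, -0.0, 0.0]
ft_force: [0.6, 0.3, -1.0]
width: 0.0642
grip_force: 0.0
```

Call:
carry_out(
  moves=[
    [1,0.46,0,0,0,0],
    [1,0.46,0,0,0,0],
    [1,0.46,0,0,0,0],
    [1,0.46,0,0,0,0],
    [1,0.46,0,0,0,0],
    [1,0.46,0,0,0,0],
    [1,0.46,0,0,0,0],
    [0.97,0.46,0,0,0,0],
    [0,0,1,0,0,0],
    [0,0,0.5,0,0,0],
    [0,0,0,0,0,0],
    [0,0,0,0,0,0],
  ],
)

```text
time: 3.98
ee_pos: [0.5692, 0.1103, 0.1528]
eef_rot: [0.708, 0.706, 0.0, 0.001]
ft_force: [-0.4, 0.4, -0.1]
width: 0.0639
grip_force: 0.0
```

Run:
```python
from h import *
c=viewer.camera("wrist");save(c,"pics/w1.png");s=read_state();print(s["ee_pos"],c["xyz"],c["orientation"],c["fx"])
P=pts(c);m=(P[...,2]>.06)&(P[...,2]<.08);print(rect(c,m,.072),np.median(P[...,2][m]))
```

```text
[0.56940377 0.11036772 0.15297991] [0.56919557 0.19499068 0.32505824] [ 9.88020388e-01 -1.20198382e-03  7.09001676e-04  1.54317094e-01] 371.977388862947
[433.8 128.3  32.3  27.3  33.7] 0.07076592051480513
```

View pics/w1.png

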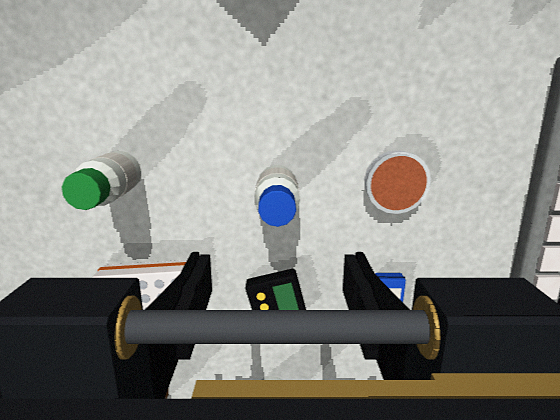

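The wrist view shows the blue cap at (277,206), with the fingers at about columns 200 and 355 and the timer below. I'll locate the cap from this view.

```bash
cat >> h.py <<'E'
def cap(c,lo,hi,b=(0,0,560,420),h=.072):
    "cap top centre from its coloured top-face pixels (depth-limited to the top plane)"
    hsv=cv2.cvtColor(c["pixels"],cv2.COLOR_RGB2HSV);P=pts(c)
    m=cv2.inRange(hsv,lo,hi)>0
    m&=abs(P[...,2]-h)<.006
    m=box(m,*b);return rect(c,m,h),np.round(P[m].mean(0)*1000,1) if m.any() else None
E
python3 - <<'E'
from h import *
c=viewer.camera("wrist")
print(cap(c,(100,100,40),(130,255,255)),cap(c,(50,100,30),(85,255,255)))
P=pts(c);print(P[320:330,300:310].reshape(-1,3).mean(0),P[300,180])
E
```

```text
(array([569.4, 114.6,  27.7,  26.5,  89.9]), array([569.2, 114.6,  70.8])) (array([432.9, 127.9,  29.1,  26.7,  24.9]), array([432. , 127.5,  70.7]))
[0.57575944 0.14256181 0.25044473] [0.5327439  0.11940089 0.20185836]
```

Call:
carry_out(
  moves=[
    [0.08,0,0.8,0,0,0],
    [0,0,0.8,0,0,0],
    [0,0,0.8,0,0,0],
    [0,0,0.5,0,0,0],
    [0,0,0.25,0,0,0],
    [0,0,0,0,0,0],
  ],
)

```text
time: 4.82
ee_pos: [0.5689, 0.114, 0.0258]
eef_rot: [0.707, 0.707, 0.0, 0.0]
ft_force: [0.1, 0.0, 0.3]
width: 0.064
grip_force: 0.0
```

Call:
carry_out(
  moves=[
    [0,0,0,0,0,0],
    [0,0,0,0,0,0],
    [0,0,0,0,0,0],
    [0,0,0,0,0,0],
    [0,0,0,0,0,0],
    [0,0,0,0,0,0],
  ],
  fingers=20,
  force=20,
)

```text
time: 5.58
ee_pos: [0.5689, 0.1139, 0.0258]
eef_rot: [0.707, 0.707, 0.0, 0.0]
ft_force: [-0.3, 0.1, 3.2]
width: 0.0355
grip_force: 20.0
```

Call:
carry_out(
  moves=[
    [0,0,-0.5,0,0,0],
    [0,0,-1,0,0,0],
    [0,0,-1,0,0,0],
    [0,0,-1,0,0,0],
    [0,0,0,0,0,0],
  ],
)

```text
time: 6.2
ee_pos: [0.5702, 0.1148, 0.1699]
eef_rot: [0.707, 0.707, 0.002, 0.002]
ft_force: [-0.3, 0.1, -1.9]
width: 0.0345
grip_force: 20.0
```

Run:
```python
from h import *
s=read_state();print(s["ee_pos"],s["width"],s["grip_force"])
c=viewer.camera("wrist");e=s["ee_pos"][2]
print(cap(c,(100,100,40),(130,255,255),h=.072+e-.027))
```

```text
[0.57023055 0.11481183 0.16989148] 0.03451741269497808 19.995890934951603
(array([ 5.697e+02,  1.243e+02,  2.600e+01,  1.400e+01, -2.000e-01]), array([569.7, 122.7, 214.3]))
```

Call:
carry_out(
  moves=[
    [-0.92,-0.08,0,0,0,0],
    [-0.92,-0.08,0,0,0,0],
    [-0.92,-0.08,0,0,0,0],
    [-0.92,-0.08,0,0,0,0],
    [-0.92,-0.08,0,0,0,0],
    [-0.92,-0.08,0,0,0,0],
    [-0.92,-0.08,0,0,0,0],
    [-0.92,-0.08,0,0,0,0],
    [-0.92,-0.08,0,0,0,0],
    [-0.92,-0.08,0,0,0,0],
    [-0.92,-0.08,0,0,0,0],
    [-0.92,-0.08,0,0,0,0],
    [-0.92,-0.08,0,0,0,0],
    [-0.92,-0.08,0,0,0,0],
    [0,0,0,0,0,0],
    [0,0,0,0,0,0],
  ],
)

```text
time: 8.25
ee_pos: [0.5234, -0.4002, 0.1647]
eef_rot: [0.707, 0.707, 0.0, -0.001]
ft_force: [1.2, 0.8, -1.3]
width: 0.0347
grip_force: 20.0
```

Run:
```python
from h import *
import pickle
c=viewer.camera("wrist");save(c,"pics/w2.png");pickle.dump(c,open("w2.pkl","wb"))
hsv=cv2.cvtColor(c["pixels"],cv2.COLOR_RGB2HSV)
for a in(120,150,180,210):
  m=((hsv[...,2]>a)&(hsv[...,1]<50)).astype(np.uint8)
  cs,_=cv2.findContours(m,cv2.RETR_EXTERNAL,cv2.CHAIN_APPROX_NONE)
  print(a)
  for k in cs:
    if 1000<cv2.contourArea(k)<8000:
        w=np.array([ray(c,u,v,.003)[:2]*1000 for u,v in k[:,0]],np.float32);print(np.round(cv2.fitEllipse(w)[0],1),np.round(cv2.fitEllipse(w)[1],1))
print(read_state()["ee_pos"],read_state()["eef_rot"])
```

```text
120
[ 789.2 -605.7] [39.2 81. ]
[ 486.8 -597.5] [43.4 68.9]
[ 258.1 -609.8] [48.9 87.4]
[ 560.  -374.5] [41.1 41.6]
[ 523.3 -315. ] [41.2 41.7]
[ 486.5 -259.8] [30.8 44.3]
150
[ 788.9 -605.4] [38.4 81.2]
[ 486.8 -597.1] [42.5 68.4]
[ 257.9 -609.6] [48.3 87.4]
[ 559.9 -374.5] [40.8 41.5]
[ 523.2 -315. ] [40.9 41.5]
[ 486.4 -259.7] [30.8 44.1]
180
[ 788.7 -605.2] [36.9 79.9]
[ 484.4 -597.5] [40.5 65.1]
[ 257.9 -608.9] [46.9 86.4]
[ 560.  -374.5] [40.7 41.2]
[ 523.3 -315. ] [40.8 41.4]
[ 486.5 -259.7] [30.8 43.7]
210
[ 483.7 -597.3] [39.2 64.1]
[ 559.8 -374.5] [40.6 40.8]
[ 523.1 -315. ] [40.8 40.9]
[ 486.3 -259.7] [30.8 43.3]
[ 0.5237327  -0.39979306  0.16505553] [ 7.06802082e-01  7.07411012e-01  2.63485021e-04 -6.38998582e-04]
```

View pics/w2.png

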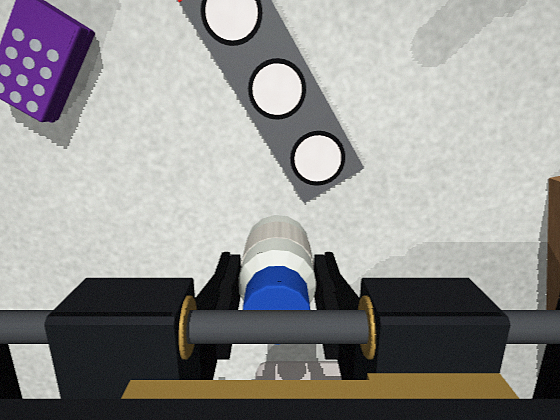

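The wrist view confirms the blue bottle in the fingers at (277,290) and the mat circles at (318,157), (277,88) and (232,14). I'll place it now.

Call:
carry_out(
  moves=[
    [0.8,-0.2,0,0,0,0],
    [0.9,-0.2,0,0,0,0],
    [0.9,-0.2,0,0,0,0],
    [0.6,-0.2,0,0,0,0],
    [0.39,-0.13,0,0,0,0],
    [0,0,0.8,0,0,0],
    [0,0,0.8,0,0,0],
    [0,0,0.8,0,0,0],
    [0,0,0.5,0,0,0],
    [0,0,0.2,0,0,0],
    [0,0,0,0,0,0],
    [0,0,0,0,0,0],
  ],
)

```text
time: 9.8
ee_pos: [0.4871, -0.258, 0.0426]
eef_rot: [0.707, 0.707, 0.0, 0.001]
ft_force: [0.2, -0.6, -0.6]
width: 0.0354
grip_force: 20.0
```

Call:
carry_out(
  moves=[
    [0.04,-0.01,0.1,0,0,0],
    [0,0,0.13,0,0,0],
    [0,0,0.1,0,0,0],
    [0,0,0,0,0,0],
    [0,0,0,0,0,0],
  ],
)

```text
time: 10.42
ee_pos: [0.4864, -0.2561, 0.0285]
eef_rot: [0.707, 0.707, 0.0, 0.0]
ft_force: [0.1, 0.4, 1.5]
width: 0.0349
grip_force: 20.0
```

Call:
carry_out(
  moves=[
    [0,0,0,0,0,0],
    [0,0,0,0,0,0],
    [0,0,0,0,0,0],
    [0,0,0,0,0,0],
    [0,0,-0.5,0,0,0],
    [0,0,-0.8,0,0,0],
    [0,0,-0.9,0,0,0],
    [0,0,-0.9,0,0,0],
    [0,0,0,0,0,0],
    [0.9,0.48,0,0,0,0],
    [0.9,0.48,0,0,0,0],
    [0.9,0.48,0,0,0,0],
    [0.82,0.46,0,0,0,0],
    [0,0,0,0,0,0],
    [0,0,0,0,0,0],
  ],
  fingers=64,
)

```text
time: 12.3
ee_pos: [0.5617, -0.1159, 0.1523]
eef_rot: [0.707, 0.707, -0.0, -0.0]
ft_force: [-0.1, -1.1, -0.4]
width: 0.0639
grip_force: 0.0
```

Run:
```python
from h import *
c=viewer.camera("wrist")
print(read_state()["ee_pos"],cap(c,(20,120,60),(35,255,255)))
c=viewer.camera("top");print(cap(c,(20,120,60),(35,255,255)));print(cap(c,(100,100,40),(130,255,255),(360,160,480,250),h=.075))
```

```text
[ 0.56158925 -0.11657322  0.15229367] (array([ 562.9, -114.9,   27.1,   26.5,   90. ]), array([ 562.9, -115.3,   70.8]))Traceback (most recent call last):
  File "<stdin>", line 4, in <module>
  File "h.py", line 27, in cap
    m=box(m,*b);return rect(c,m,h),np.round(P[m].mean(0)*1000,1) if m.any() else None
                       ~~~~^^^^^^^
  File "h.py", line 15, in rect
    k=max(cs,key=cv2.contourArea)[:,0]
      ~~~^^^^^^^^^^^^^^^^^^^^^^^^
ValueError: max() iterable argument is empty
```

Call:
carry_out(
  moves=[
    [0.03,0.03,0.8,0,0,0],
    [0,0,0.8,0,0,0],
    [0,0,0.8,0,0,0],
    [0,0,0.5,0,0,0],
    [0,0,0.25,0,0,0],
    [0,0,0,0,0,0],
    [0,0,0,0,0,0],
  ],
)

```text
time: 13.28
ee_pos: [0.5641, -0.1142, 0.0274]
eef_rot: [0.707, 0.707, 0.0, 0.001]
ft_force: [-0.1, 0.6, 0.5]
width: 0.064
grip_force: 0.0
```

Call:
carry_out(
  moves=[
    [0,0,0,0,0,0],
    [0,0,0,0,0,0],
    [0,0,0,0,0,0],
    [0,0,0,0,0,0],
    [0,0,0,0,0,0],
    [0,0,0,0,0,0],
  ],
  fingers=20,
)

```text
time: 14.02
ee_pos: [0.5633, -0.1141, 0.0264]
eef_rot: [0.707, 0.707, -0.0, 0.0]
ft_force: [-0.5, -0.0, 2.7]
width: 0.0354
grip_force: 20.0
```

Call:
carry_out(
  moves=[
    [0,0,-0.5,0,0,0],
    [0,0,-1,0,0,0],
    [0,0,-1,0,0,0],
    [0,0,-1,0,0,0],
    [0,0,0,0,0,0],
  ],
)

```text
time: 14.65
ee_pos: [0.5653, -0.114, 0.1709]
eef_rot: [0.707, 0.707, 0.002, 0.003]
ft_force: [0.6, 0.6, -1.1]
width: 0.035
grip_force: 20.0
```

Call:
carry_out(
  moves=[
    [-0.9,-0.02,0,0,0,0],
    [-0.9,-0.02,0,0,0,0],
    [-0.9,-0.02,0,0,0,0],
    [-0.9,-0.02,0,0,0,0],
    [-0.9,0,0,0,0,0],
    [-0.9,0,0,0,0,0],
    [-0.7,0,0,0,0,0],
    [-0.4,0,0,0,0,0],
    [0,0,0,0,0,0],
    [0,0,0.8,0,0,0],
    [0,0,0.8,0,0,0],
    [0,0,0.8,0,0,0],
    [0,0,0.5,0,0,0],
    [0,0,0.2,0,0,0],
    [0,0,0,0,0,0],
    [0,0,0,0,0,0],
  ],
)

```text
time: 16.65
ee_pos: [0.5607, -0.3744, 0.0437]
eef_rot: [0.707, 0.707, 0.0, 0.001]
ft_force: [0.2, 0.5, 0.1]
width: 0.0352
grip_force: 20.0
```

Call:
carry_out(
  moves=[
    [0,-0.01,0.12,0,0,0],
    [0,0,0.14,0,0,0],
    [0,0,0.1,0,0,0],
    [0,0,0,0,0,0],
    [0,0,0,0,0,0],
  ],
)

```text
time: 17.27
ee_pos: [0.5595, -0.3743, 0.0292]
eef_rot: [0.707, 0.707, -0.0, 0.0]
ft_force: [-5.8, 1.9, 11.7]
width: 0.0351
grip_force: 20.0
```

Call:
carry_out(
  moves=[
    [0,0,0,0,0,0],
    [0,0,0,0,0,0],
    [0,0,0,0,0,0],
    [0,0,0,0,0,0],
    [0,0,-0.5,0,0,0],
    [0,0,-0.8,0,0,0],
    [0,0,-0.9,0,0,0],
    [0,0,-0.9,0,0,0],
    [0,0,0,0,0,0],
    [0.8,-0.4,0,0,0,0],
    [0.8,-0.4,0,0,0,0],
    [0.8,-0.4,0,0,0,0],
    [0.8,-0.4,0,0,0,0],
    [0.8,-0.4,0,0,0,0],
    [0.8,-0.4,0,0,0,0],
    [0.8,-0.4,0,0,0,0],
    [0.87,-0.38,0,0,0,0],
    [0,0,0,0,0,0],
    [0,0,0,0,0,0],
  ],
  fingers=64,
)

```text
time: 19.65
ee_pos: [0.4327, -0.1158, 0.1522]
eef_rot: [0.707, 0.707, -0.0, 0.0]
ft_force: [0.3, -0.2, -0.4]
width: 0.0637
grip_force: 0.0
```

Run:
```python
from h import *
c=viewer.camera("wrist");save(c,"pics/w3.png")
print(read_state()["ee_pos"])
P=pts(c);m=abs(P[...,2]-.071)<.004;m=box(m,200,100,380,330);print(rect(c,m,.072),P[m].mean(0))
c=viewer.camera("top");z=pts(c)[...,2]
n,l,st,ce=cv2.connectedComponentsWithStats((abs(z-.0745)<.006).astype(np.uint8))
for i in range(1,n):
  if st[i,4]>40: print(st[i],rect(c,l==i,.075))
```

```text
[ 0.43271162 -0.11599949  0.15212527]
[ 432.5 -115.6   27.2   26.6   89.9] [ 0.43248544 -0.11578099  0.07083441]
[462  24  23  19  62] [ 888.  -384.8   55.6   26.6  -43.5]
[  0 151   7  85 266] [520.1 582.7 176.5  12.7   3.8]
[459 179  14  13 151] [ 559.5 -375.5   26.6   24.7  -88.6]
[214 235  13  13 133] [431.6 124.3  24.8  24.6 -88.4]
```

Call:
carry_out(
  moves=[
    [0,0,0.8,0,0,0],
    [0,0,0.8,0,0,0],
    [0,0,0.8,0,0,0],
    [0,0,0.5,0,0,0],
    [0,0,0.25,0,0,0],
    [0,0,0,0,0,0],
    [0,0,0,0,0,0],
  ],
)

```text
time: 20.62
ee_pos: [0.4332, -0.1155, 0.0267]
eef_rot: [0.707, 0.707, 0.0, 0.001]
ft_force: [1.5, 0.4, 0.2]
width: 0.0641
grip_force: 0.0
```

Call:
carry_out(
  moves=[
    [0,0,0,0,0,0],
    [0,0,0,0,0,0],
    [0,0,0,0,0,0],
    [0,0,0,0,0,0],
    [0,0,0,0,0,0],
    [0,0,0,0,0,0],
  ],
  fingers=20,
)

```text
time: 21.38
ee_pos: [0.4326, -0.1153, 0.026]
eef_rot: [0.707, 0.707, -0.0, 0.0]
ft_force: [0.3, 0.5, 2.8]
width: 0.035
grip_force: 20.0
```

Call:
carry_out(
  moves=[
    [0,0,-0.5,0,0,0],
    [0,0,-1,0,0,0],
    [0,0,-1,0,0,0],
    [0,0,-1,0,0,0],
    [0,0,0,0,0,0],
    [-0.8,0.36,0,0,0,0],
    [-0.8,0.36,0,0,0,0],
    [-0.8,0.36,0,0,0,0],
    [-0.8,0.36,0,0,0,0],
    [-0.8,0.36,0,0,0,0],
    [-0.6,0.26,0,0,0,0],
    [-0.4,0.2,0,0,0,0],
    [0,0,0,0,0,0],
    [0,0,0,0,0,0],
  ],
)

```text
time: 23.12
ee_pos: [0.5225, -0.3141, 0.1652]
eef_rot: [0.707, 0.707, 0.0, -0.001]
ft_force: [-0.8, 0.6, -0.9]
width: 0.0349
grip_force: 20.0
```

Call:
carry_out(
  moves=[
    [0,0,0.8,0,0,0],
    [0,0,0.8,0,0,0],
    [0,0,0.8,0,0,0],
    [0,0,0.5,0,0,0],
    [0,0,0.2,0,0,0],
    [0,0,0,0,0,0],
    [0,0,0,0,0,0],
  ],
)

```text
time: 24.0
ee_pos: [0.5235, -0.3156, 0.0432]
eef_rot: [0.707, 0.707, 0.0, 0.001]
ft_force: [-0.0, -0.1, -0.9]
width: 0.0346
grip_force: 20.0
```

Call:
carry_out(
  moves=[
    [0,0,0.12,0,0,0],
    [0,0,0.13,0,0,0],
    [0,0,0.06,0,0,0],
    [0,0,0,0,0,0],
    [0,0,0,0,0,0],
  ],
)

```text
time: 24.62
ee_pos: [0.5228, -0.3152, 0.0296]
eef_rot: [0.707, 0.707, 0.0, 0.0]
ft_force: [0.8, -1.3, -0.1]
width: 0.0349
grip_force: 20.0
```

Call:
carry_out(
  moves=[
    [0,0,0.01,0,0,0],
    [0,0,0,0,0,0],
    [0,0,0,0,0,0],
    [0,0,0,0,0,0],
    [0,0,-0.5,0,0,0],
    [0,0,-0.8,0,0,0],
    [0,0,-0.9,0,0,0],
    [0,0,-0.9,0,0,0],
    [0,0,0,0,0,0],
    [0.91,-0.22,0,0,0,0],
    [0.91,-0.22,0,0,0,0],
    [0.91,-0.22,0,0,0,0],
    [0.91,-0.22,0,0,0,0],
    [0.91,-0.22,0,0,0,0],
    [0.91,-0.22,0,0,0,0],
    [0.91,-0.22,0,0,0,0],
    [0.91,-0.22,0,0,0,0],
    [0.91,-0.18,0,0,0,0],
    [0,0,0,0,0,0],
  ],
  fingers=70,
)

```text
time: 27.0
ee_pos: [0.4448, 0.015, 0.1535]
eef_rot: [0.706, 0.709, -0.0, 0.0]
ft_force: [0.4, -0.0, -0.6]
width: 0.0699
grip_force: 0.0
```

Call:
carry_out(
  moves=[
    [0,0,0,0,0,-1],
    [0,0,0,0,0,-1],
    [0,0,0,0,0,-1],
    [0,0,0,0,0,-1],
    [0,0,0,0,0,-1],
    [0,0,0,0,0,-1],
    [0,0,0,0,0,-1],
    [0,0,0,0,0,-1],
    [0,0,0,0,0,-1],
    [0,0,0,0,0,-1],
    [0,0,0,0,0,-1],
    [0,0,0,0,0,-0.45],
    [0,0,0,0,0,0],
    [0,0,0,0,0,0],
  ],
)

```text
time: 28.75
ee_pos: [0.4454, 0.012, 0.1532]
eef_rot: [-0.013, 1.0, -0.0, -0.0]
ft_force: [0.1, 0.5, -0.1]
width: 0.0701
grip_force: 0.0
```

Run:
```python
from h import *
s=read_state();print(s["ee_pos"],np.rad2deg(R.from_quat(s["eef_rot"]).as_euler("ZYX")))
c=viewer.camera("wrist");save(c,"pics/w4.png")
z=pts(c)[...,2];m=abs(z-.0255)<.004
n,l,st,ce=cv2.connectedComponentsWithStats(m.astype(np.uint8))
for i in range(1,n):
  if st[i,4]>800: print(st[i],rect(c,l==i,.026))
c=viewer.camera("top");save(c,"pics/t4.png");z=pts(c)[...,2]
n,l,st,ce=cv2.connectedComponentsWithStats((abs(z-.0745)<.006).astype(np.uint8))
for i in range(1,n):
  if st[i,4]>40 and ce[i][0]>360: print(st[i],rect(c,l==i,.075))
```

```text
[0.44539523 0.01199056 0.15316337] [-1.78549746e+02 -1.40695645e-03 -1.79990512e+02]
[ 245  143   63   99 5711] [444.3  12.5  83.5  49.5   3.6]
[470  64  31  20  67] [ 783.8 -408.7   67.1   34.5   66.8]
[458 179  15  13 154] [ 559.5 -374.6   28.5   24.7  -88.6]
[429 196  15  13 152] [ 523.1 -315.8   28.5   24.6  -88.6]
[400 213  14  13 149] [ 486.7 -256.1   26.5   24.5  -88.5]
```

View pics/w4.png

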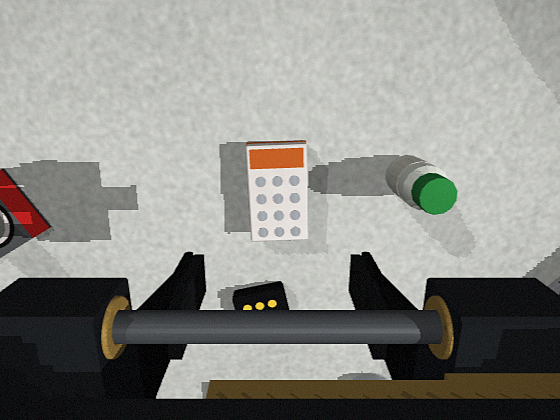

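View pics/t4.png

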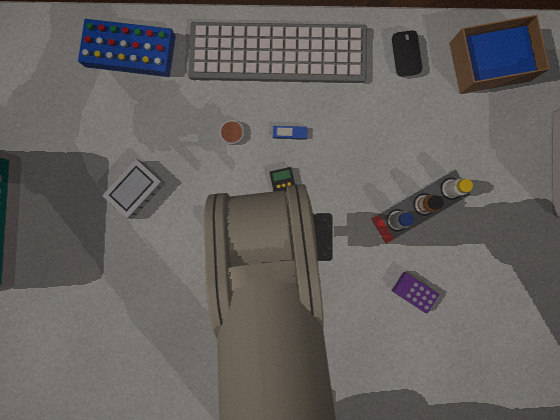

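The wrist view shows the cartridge at (277,190) centred between the fingers, with the green bottle clear at (435,193). The top view shows the three bottles standing on the circles, blue at the red stripe end (400,220), amber at (432,203) and yellow at (465,186).

Call:
carry_out(
  moves=[
    [0.02,0,0.8,0,0,-0.1],
    [0,0,0.8,0,0,0],
    [0,0,0.8,0,0,0],
    [0,0,0.6,0,0,0],
    [0,0,0.28,0,0,0],
    [0,0,0,0,0,0],
    [0,0,0,0,0,0],
  ],
)

```text
time: 29.72
ee_pos: [0.4453, 0.0124, 0.0228]
eef_rot: [-0.021, 1.0, -0.0, 0.001]
ft_force: [0.7, 0.0, 0.0]
width: 0.0702
grip_force: 0.0
```

Call:
carry_out(
  moves=[
    [0,0,0,0,0,0],
    [0,0,0,0,0,0],
    [0,0,0,0,0,0],
    [0,0,0,0,0,0],
    [0,0,0,0,0,0],
  ],
  fingers=30,
  force=25,
)

```text
time: 30.35
ee_pos: [0.4446, 0.0124, 0.022]
eef_rot: [-0.021, 1.0, -0.0, 0.0]
ft_force: [-0.2, 0.4, 0.3]
width: 0.0325
grip_force: 0.0
```

Call:
carry_out(
  moves=[
    [0,0,-0.5,0,0,0],
    [0,0,-1,0,0,0],
    [0,0,-1,0,0,0],
    [0,0,-1,0,0,0],
    [0,0,-0.5,0,0,0],
    [0,0,0,0,0,0],
    [0,0,0,0,0,1],
    [0,0,0,0,0,1],
    [0,0,0,0,0,1],
    [0,0,0,0,0,1],
    [0,0,0,0,0,1],
    [0,0,0,0,0,0],
    [0,0,0,0,0,0],
  ],
)

```text
time: 31.98
ee_pos: [0.4443, 0.0124, 0.1814]
eef_rot: [0.321, 0.947, -0.0, -0.0]
ft_force: [-0.2, -0.3, -0.8]
width: 0.0302
grip_force: 0.0
```

Run:
```python
from h import *
s=read_state();print(s["ee_pos"],np.rad2deg(R.from_quat(s["eef_rot"]).as_euler("ZYX"))[0],s["width"],s["ft_force"])
```

```text
[0.44428158 0.01237117 0.18136956] 142.54561434463685 0.03022721166160042 [-0.1567329  -0.25011925 -0.80578698]
```

Run:
```python
from h import *
c=viewer.camera("wrist");d=viewer.camera("scene")
cv2.imwrite("pics/m5.png",np.vstack([cv2.resize(x["pixels"][:,:,::-1],(400,300)) for x in(c,d)]))
z=pts(d)[...,2];m=box(abs(z-.0255)<.004,200,130,330,260)
print(rect(d,m,.026),m.sum())
```

```text
[446.4  11.4  84.7  50.7   3.8] 701
```

View pics/m5.png

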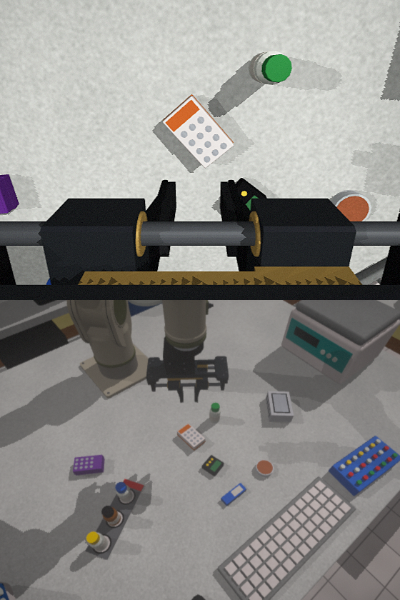

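The wrist view shows the cartridge undisturbed at about (197,130) in the reduced picture, so the fingers closed without holding it. I'll measure where the fingertips really are from the wrist depth.

Run:
```python
from h import *
s=read_state();T=R.from_quat(s["eef_rot"]).as_matrix();e=np.array(s["ee_pos"])
c=viewer.camera("wrist");P=(pts(c)-e)@T  # tool frame
for v in(250,255,260,270,280,300):
  for u in(222,228,234,240,325,331,337): print(v,u,np.round(P[v,u]*1000),c["pixels"][v,u].max(),end=" | ")
  print()
m=(P[...,2]<.05)&(P[...,2]>-.2)&(abs(P[...,0])<.04);q=P[m]*1000
print("tip z max",np.percentile(q[:,2],[90,98,99.8]),q[q[:,2]>np.percentile(q[:,2],99)].mean(0),m.sum())
```

```text
250 222 [-74. -56. 181.] 195 | 250 228 [-75. -50. 183.] 231 | 250 234 [-75. -44. 184.] 221 | 250 240 [-74. -38. 182.] 222 | 250 325 [-74.  50. 182.] 224 | 250 331 [-75.  57. 183.] 209 | 250 337 [-71.  62. 176.] 0 | 
255 222 [-80. -57. 182.] 213 | 255 228 [ 11. -23. -13.] 13 | 255 234 [ 11. -20. -13.] 8 | 255 240 [ 10. -17. -12.] 5 | 255 325 [ 11.  23. -14.] 10 | 255 331 [-77.  56. 176.] 30 | 255 337 [-72.  60. 166.] 15 | 
260 222 [-86. -57. 182.] 212 | 260 228 [ 11. -22. -20.] 14 | 260 234 [ 10. -20. -17.] 16 | 260 240 [ 10. -17. -17.] 20 | 260 325 [ 11.  22. -19.] 13 | 260 331 [-80.  55. 169.] 18 | 260 337 [-77.  60. 165.] 16 | 
270 222 [ 12. -23. -30.] 0 | 270 228 [ 11. -21. -29.] 13 | 270 234 [ 10. -19. -26.] 19 | 270 240 [ 10. -16. -27.] 20 | 270 325 [ 11.  21. -29.] 15 | 270 331 [ 11.  23. -29.] 14 | 270 337 [-88.  61. 164.] 134 | 
280 222 [ 11. -22. -37.] 21 | 280 228 [ 10. -20. -35.] 16 | 280 234 [ 10. -17. -36.] 22 | 280 240 [  9. -15. -35.] 31 | 280 325 [ 10.  20. -36.] 19 | 280 331 [ 11.  22. -38.] 15 | 280 337 [ 11.  25. -37.] 14 | 
300 222 [ 11. -20. -53.] 13 | 300 228 [  9. -18. -49.] 18 | 300 234 [ 10. -16. -50.] 18 | 300 240 [  0. -15. -35.] 20 | 300 325 [ 10.  18. -51.] 12 | 300 331 [ 11.  20. -53.] 0 | 300 337 [ 11.  22. -53.] 20 | 
tip z max [-84.60768298 -32.3970156  -12.94332268] [  7.38371784   0.09745091 -16.40543413] 64242
```

The visible fingertips sit about 11 mm behind the reported TCP, not 14 mm ahead. At TCP z = 0.022 they passed over the 26 mm cartridge. I'll go lower, watching the force.

Call:
carry_out(
  moves=[
    [0,0,0,0,0,-1],
    [0,0,0,0,0,-1],
    [0,0,0,0,0,-1],
    [0,0,0,0,0,-1],
    [0,0,0,0,0,-1],
    [0,0,0,0,0,-0.06],
    [0,0,0.9,0,0,0],
    [0,0,0.9,0,0,0],
    [0,0,0.9,0,0,0],
    [0,0,0.8,0,0,0],
    [0,0,0.4,0,0,0],
    [0,0,0,0,0,0],
    [0,0,0,0,0,0],
  ],
  fingers=70,
)

```text
time: 33.75
ee_pos: [0.4455, 0.0124, 0.027]
eef_rot: [-0.025, 1.0, -0.0, 0.001]
ft_force: [-0.2, -0.8, 0.0]
width: 0.0699
grip_force: 0.0
```

Call:
carry_out(
  moves=[
    [-0.02,0,0.15,0,0,0],
    [0,0,0.15,0,0,0],
    [0,0,0.15,0,0,0],
    [0,0,0.15,0,0,0],
    [0,0,0,0,0,0],
    [0,0,0,0,0,0],
  ],
)

```text
time: 34.5
ee_pos: [0.4454, 0.0125, 0.002]
eef_rot: [-0.025, 1.0, 0.0, 0.0]
ft_force: [-0.1, -0.4, 0.3]
width: 0.0701
grip_force: 0.0
```

Call:
carry_out(
  moves=[
    [0,0,0,0,0,0],
    [0,0,0,0,0,0],
    [0,0,0,0,0,0],
    [0,0,0,0,0,0],
    [0,0,0,0,0,0],
  ],
  fingers=30,
  force=25,
)

```text
time: 35.12
ee_pos: [0.4455, 0.0123, 0.002]
eef_rot: [-0.025, 1.0, -0.0, 0.0]
ft_force: [-0.9, -0.7, 2.2]
width: 0.0497
grip_force: 25.0
```

Call:
carry_out(
  moves=[
    [0,0,-0.4,0,0,0],
    [0,0,-0.8,0,0,0],
    [0,0,-1,0,0,0],
    [0,0,-1,0,0,0],
    [0,0,-0.8,0,0,0],
    [0,0,-0.4,0,0,1],
    [0,0,0,0,0,1],
    [0,0,0,0,0,1],
    [0,0,0,0,0,1],
    [0,0,0,0,0,1],
    [0,0,0,0,0,0.4],
    [0,0,0,0,0,0],
  ],
)

```text
time: 36.62
ee_pos: [0.4453, 0.0127, 0.1786]
eef_rot: [0.344, 0.939, -0.0, 0.0]
ft_force: [0.3, 0.7, -0.9]
width: 0.0496
grip_force: 25.0
```

Call:
carry_out(
  moves=[
    [0,0.7,0,0,0,0],
    [0,0.9,0,0,0,0],
    [0,0.9,0,0,0,0],
    [0,0.9,0,0,0,0],
    [0,0.9,0,0,0,0],
    [0,0.9,0,0,0,0],
    [0,0.9,0,0,0,0],
    [0,0.8,0,0,0,0],
    [0,0.6,0,0,0,0],
    [0,0,0,0,0,0],
    [0,0,0,0,0,0],
  ],
)

```text
time: 38.0
ee_pos: [0.6394, 0.2406, 0.1781]
eef_rot: [0.345, 0.939, -0.0, -0.0]
ft_force: [-0.0, 0.2, -0.2]
width: 0.0494
grip_force: 25.0
```

Run:
```python
from h import *
import pickle
s=read_state();T=R.from_quat(s["eef_rot"]).as_matrix();e=np.array(s["ee_pos"])
print(e,np.rad2deg(R.from_quat(s["eef_rot"]).as_euler("ZYX"))[0],s["width"],s["grip_force"])
c=viewer.camera("wrist");save(c,"pics/w6.png");pickle.dump((c,s),open("w6.pkl","wb"))
z=pts(c)[...,2];m=abs(z-.0355)<.0035
n,l,st,ce=cv2.connectedComponentsWithStats(m.astype(np.uint8))
for i in range(1,n):
  if st[i,4]>1500: print(st[i],rect(c,l==i,.036))
```

```text
[0.63943007 0.24055879 0.17808245] 139.68565431736042 0.04942857460232795 24.960075616836548
[ 231    0  100   97 9331] [554.4 316.5  75.6  69.1  49.7]
[ 438  208  122  102 4807] [854.5 357.  119.8  97.3  83.9]
```

View pics/w6.png

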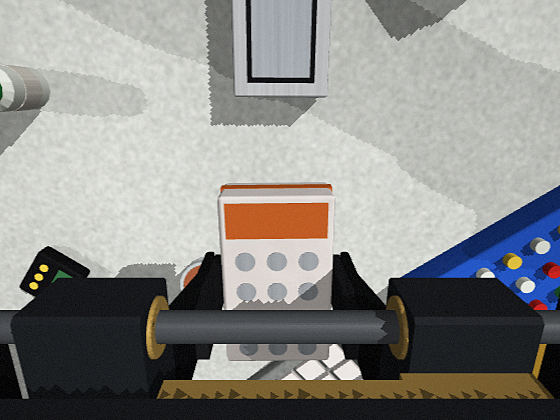

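The wrist view shows the cartridge held at (277,270) and the block cut off at the top edge, around (281,45). I'll move closer by 48 mm along tool x.

Call:
carry_out(
  moves=[
    [0.6,0,0,0,0,0],
    [0.6,0,0,0,0,0],
    [0,0,0,0,0,0],
    [0,0,0,0,0,0],
  ],
)

```text
time: 38.55
ee_pos: [0.603, 0.272, 0.1782]
eef_rot: [0.345, 0.939, -0.0, 0.0]
ft_force: [-0.3, -0.9, -0.8]
width: 0.0498
grip_force: 25.0
```

Run:
```python
from h import *
import pickle
s=read_state();T=R.from_quat(s["eef_rot"]).as_matrix();e=np.array(s["ee_pos"])
print(e*1000,np.rad2deg(R.from_quat(s["eef_rot"]).as_euler("ZYX"))[0])
c=viewer.camera("wrist");save(c,"pics/w7.png");pickle.dump((c,s),open("w7.pkl","wb"))
P=pts(c);z=P[...,2];m=abs(z-.0355)<.0035
n,l,st,ce=cv2.connectedComponentsWithStats(box(m,0,0,560,230).astype(np.uint8))
i=1+np.argmax(st[1:,4]);print(st[i],rect(c,l==i,.036))
hsv=cv2.cvtColor(c["pixels"],cv2.COLOR_RGB2HSV)
x,y,w,h=st[i][:4];print("frame",rect(c,box((hsv[...,2]<60),x+8,y+4,x+w-8,y+h-8),.036))
# held cartridge: top plane in tool frame
Q=(P-e)@T*1000;k=(abs(Q[...,1])<35)&(Q[...,2]<30)&(Q[...,2]>-25)&(abs(Q[...,0])<60)
k&=hsv[...,2]>90
n,l,st,ce=cv2.connectedComponentsWithStats(box(k,190,150,370,305).astype(np.uint8));i=1+np.argmax(st[1:,4]);q=Q[l==i]
print("cart tool-frame x",np.percentile(q[:,0],[.5,50,99.5]),"y",np.percentile(q[:,1],[.5,50,99.5]),"z",np.percentile(q[:,2],[2,50,98]))
```

```text
[602.97879418 271.97555026 178.18331213] 139.66004305098113
[  231    12    99   144 13386] [539.3 329.4 109.   75.3 -40.7]
frame [539.4 329.8  87.2  53.1 -40.6]
cart tool-frame x [-9.3053949  21.46957437 42.8489456 ] y [-24.76406732  -0.20032832  24.4293988 ] z [-24.27418277 -22.92475229  -5.12259062]
```

View pics/w7.png

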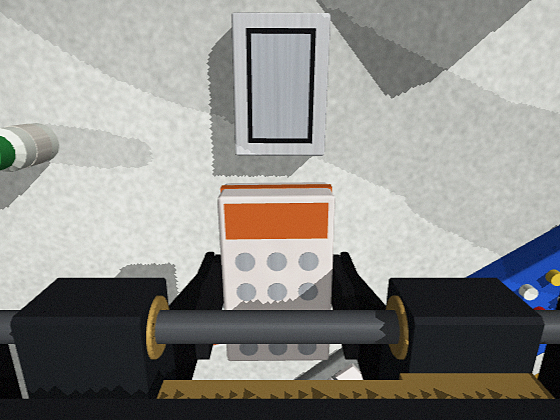

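The wrist view shows the block with its black frame at (281,85) and the cartridge at (277,270), which is parallel to it.

Call:
carry_out(
  moves=[
    [0.5,0.06,0,0,0,0.03],
    [0.7,0,0,0,0,0],
    [0.6,0,0,0,0,0],
    [0.32,0,0,0,0,0],
    [0,0,0,0,0,0],
    [0,0,0.8,0,0,0],
    [0,0,0.9,0,0,0],
    [0,0,0.8,0,0,0],
    [0,0,0.5,0,0,0],
    [0,0,0.2,0,0,0],
    [0,0,0,0,0,0],
    [0,0,0,0,0,0],
  ],
)

```text
time: 40.1
ee_pos: [0.5408, 0.3295, 0.0511]
eef_rot: [0.347, 0.938, 0.001, 0.001]
ft_force: [0.1, -0.4, -0.6]
width: 0.0497
grip_force: 25.0
```

Run:
```python
from h import *
s=read_state();e=np.array(s["ee_pos"])*1000;a=R.from_quat(s["eef_rot"]).as_matrix()
d=np.array([539.8,328.9,38.5])-e;print(e,np.rad2deg(R.from_quat(s["eef_rot"]).as_euler("ZYX"))[0],d@a/40)
```

```text
[540.81995242 329.49432951  51.13479259] 139.39805033381495 [ 0.0098855  -0.02838766  0.31581817]
```

Call:
carry_out(
  moves=[
    [0,-0.02,0.1,0,0,0],
    [0,0,0.1,0,0,0],
    [0,0,0.08,0,0,0],
    [0,0,0.02,0,0,0],
    [0,0,0,0,0,0],
    [0,0,0,0,0,0],
  ],
)

```text
time: 40.85
ee_pos: [0.5397, 0.3283, 0.0381]
eef_rot: [0.347, 0.938, -0.0, 0.0]
ft_force: [-2.7, -2.7, 4.5]
width: 0.0501
grip_force: 25.0
```

Call:
carry_out(
  moves=[
    [0,0,0,0,0,0],
    [0,0,0,0,0,0],
    [0,0,0,0,0,0],
    [0,0,0,0,0,0],
    [0,0,-0.5,0,0,0],
    [0,0,-0.8,0,0,0],
    [0,0,-1,0,0,0],
    [0,0,-1,0,0,0],
    [0,0,-0.3,0,0,0],
    [-0.7,0,0,0,0,0],
    [-0.8,0,0,0,0,0],
    [-0.7,0,0,0,0,0],
    [0,0,0,0,0,0],
    [0,0,0,0,0,0],
  ],
  fingers=66,
)

```text
time: 42.6
ee_pos: [0.6057, 0.2719, 0.182]
eef_rot: [0.346, 0.938, 0.0, -0.0]
ft_force: [0.2, 0.4, -0.7]
width: 0.0663
grip_force: 0.0
```

```bash
cat > st.py <<'E'
from h import *
s=read_state();print(np.array(s["ee_pos"])*1000,np.rad2deg(R.from_quat(s["eef_rot"]).as_euler("ZYX"))[0])
c=viewer.camera("wrist");save(c,"pics/w8.png");z=pts(c)[...,2]
for h in(.0355,.0615,.0765):
  n,l,st,ce=cv2.connectedComponentsWithStats(box(abs(z-h)<.0035,150,0,420,260).astype(np.uint8))
  for i in range(1,n):
    if st[i,4]>1000: print(h,st[i],rect(c,l==i,h+.0005))
E
python3 st.py
```

```text
[605.67518044 271.92651441 182.0143736 ] 139.45759100098547
0.0355 [ 229   11   98  142 5374] [539.4 329.4 108.5  75.3 -40.6]
0.0615 [ 242   24   69  119 7762] [539.3 328.6  83.2  49.5 -40. ]
```

Call:
carry_out(
  moves=[
    [-0.85,-0.61,0,0,0,0],
    [-0.85,-0.61,0,0,0,0],
    [-0.85,-0.61,0,0,0,0],
    [-0.85,-0.61,0,0,0,0],
    [-0.85,-0.61,0,0,0,0],
    [-0.85,-0.61,0,0,0,0],
    [-0.86,-0.59,0,0,0,0],
    [0,0,0.4,0,0,1],
    [0,0,0.4,0,0,1],
    [0,0,0,0,0,1],
    [0,0,0,0,0,1],
    [0,0,0,0,0,1],
    [0,0,0,0,0,1],
    [0,0,0,0,0,0],
    [0,0,0,0,0,0],
  ],
  fingers=50,
)

```text
time: 44.52
ee_pos: [0.6767, -0.0124, 0.1501]
eef_rot: [0.697, 0.717, 0.0, 0.0]
ft_force: [0.4, 0.3, -0.5]
width: 0.0503
grip_force: 0.0
```

Run:
```python
from h import *
s=read_state();print(np.array(s["ee_pos"])*1000,np.rad2deg(R.from_quat(s["eef_rot"]).as_euler("ZYX"))[0])
c=viewer.camera("wrist");save(c,"pics/w9.png");z=pts(c)[...,2]
n,l,st,ce=cv2.connectedComponentsWithStats(box(abs(z-.0145)<.003,150,0,420,330).astype(np.uint8))
for i in range(1,n):
    if st[i,4]>800: print(st[i],rect(c,l==i,.015))
```

```text
[676.71242118 -12.38699699 150.07471526] 91.63171555267742
[ 241    0   73   65 3954] [673.4 113.   54.1  44.    1.6]
[ 150  139   36   65 1210] [577.6   4.1  50.1  32.9 -76.2]
[ 261  148   33   87 2564] [676.6 -11.5  75.9  25.8  89.4]
[ 401  154   19  124 1053] [800.3 -32.  113.8  16.2 -89. ]
```

View pics/w9.png

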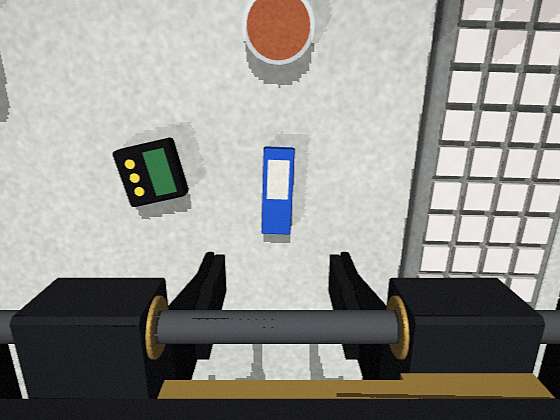

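The wrist view shows the case at (278,190) between the fingers, with the timer (152,172) and dish (279,27) clear.

Call:
carry_out(
  moves=[
    [0,0,0.8,0,0,0.17],
    [0,0,0.9,0,0,0],
    [0,0,0.8,0,0,0],
    [0,0,0.6,0,0,0],
    [0,0,0.3,0,0,0],
    [0,0,0.1,0,0,0],
    [0,0,0,0,0,0],
    [0,0,0,0,0,0],
  ],
)

```text
time: 45.58
ee_pos: [0.6776, -0.013, 0.011]
eef_rot: [0.707, 0.707, 0.001, 0.001]
ft_force: [0.4, -0.1, -0.0]
width: 0.05
grip_force: 0.0
```

Call:
carry_out(
  moves=[
    [0,0,0.1,0,0,0],
    [0,0,0.1,0,0,0],
    [0,0,0.1,0,0,0],
    [0,0,0.08,0,0,0],
    [0,0,0,0,0,0],
    [0,0,0,0,0,0],
  ],
)

```text
time: 46.32
ee_pos: [0.677, -0.013, -0.0052]
eef_rot: [0.707, 0.707, 0.0, 0.0]
ft_force: [0.9, -0.5, -0.5]
width: 0.0501
grip_force: 0.0
```

Call:
carry_out(
  moves=[
    [0,0,0,0,0,0],
    [0,0,0,0,0,0],
    [0,0,0,0,0,0],
    [0,0,0,0,0,0],
    [0,0,0,0,0,0],
    [0,0,0,0,0,0],
  ],
  fingers=12,
  force=15,
)

```text
time: 47.08
ee_pos: [0.6769, -0.013, -0.0052]
eef_rot: [0.707, 0.707, 0.0, 0.0]
ft_force: [-1.0, 0.2, 0.1]
width: 0.0257
grip_force: 15.0
```

Call:
carry_out(
  moves=[
    [0,0,-0.4,0,0,0],
    [0,0,-0.9,0,0,0],
    [0,0,-1,0,0,0],
    [0,0,-1,0,0,0],
    [0,0,-0.9,0,0,0],
    [0,0,-0.4,0,0,-1],
    [0,0,0,0,0,-1],
    [0,0,0,0,0,-1],
    [0,0,0,0,0,-1],
    [0,0,0,0,0,-1],
    [0,0,0,0,0,-1],
    [0,0,0,0,0,-0.2],
    [0,0,0,0,0,0],
  ],
)

```text
time: 48.7
ee_pos: [0.6769, -0.013, 0.1793]
eef_rot: [0.346, 0.938, 0.0, 0.0]
ft_force: [-0.1, -0.1, -1.5]
width: 0.0254
grip_force: 15.0
```

Call:
carry_out(
  moves=[
    [0.85,0.61,0,0,0,0],
    [0.85,0.61,0,0,0,0],
    [0.85,0.61,0,0,0,0],
    [0.85,0.61,0,0,0,0],
    [0.85,0.61,0,0,0,0],
    [0.85,0.61,0,0,0,0],
    [0.89,0.6,0,0,0,0],
    [0,0,0,0,0,0],
    [0,0,0,0,0,0],
  ],
)

```text
time: 49.82
ee_pos: [0.6049, 0.2715, 0.1789]
eef_rot: [0.346, 0.938, -0.0, 0.0]
ft_force: [0.1, 0.1, 0.5]
width: 0.026
grip_force: 15.0
```

```bash
sed -i s/w8/w10/ st.py
cat >> st.py <<'E'
T=R.from_quat(s["eef_rot"]).as_matrix();Q=(pts(c)-np.array(s["ee_pos"]))@T*1000
hsv=cv2.cvtColor(c["pixels"],cv2.COLOR_RGB2HSV)
k=(Q[...,2]<30)&(Q[...,2]>-25)&(abs(Q[...,0])<60)&(abs(Q[...,1])<20)&(hsv[...,2]>70)
n,l,st,ce=cv2.connectedComponentsWithStats(box(k,190,150,370,305).astype(np.uint8));q=Q[l==1+np.argmax(st[1:,4])]
print("held x",np.percentile(q[:,0],[.5,99.5]),"y",np.percentile(q[:,1],[.5,99.5]),"z",np.percentile(q[:,2],[2,50,98]))
E
python3 st.py
```

```text
[604.9099579  271.50817883 178.8602492 ] 139.55502774006766
0.0355 [ 230   10   99  144 5459] [539.4 329.4 109.   75.3 -40.7]
0.0615 [ 243   24   70  119 7966] [539.2 328.7  82.9  49.5 -40. ]
held x [-11.57489027  38.53210691] y [-12.66726248  12.89767133] z [-20.5863151  -19.35166807 -17.3987343 ]
```

View pics/w10.png

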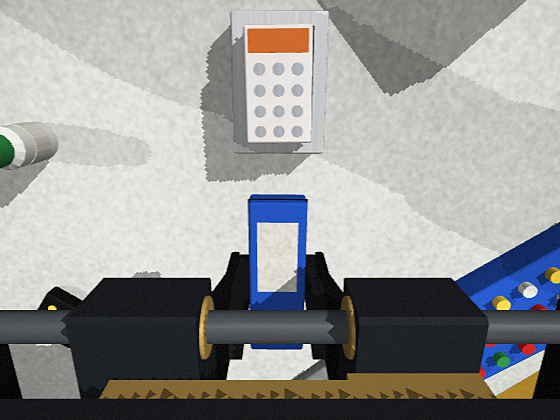

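The wrist view shows the cartridge flat and centred on the block at (280,84), and the case held at (277,270).

Call:
carry_out(
  moves=[
    [0.5,0.02,0,0,0,0],
    [0.7,0,0,0,0,0],
    [0.65,0,0,0,0,0],
    [0.32,0,0,0,0,0],
    [0,0,0,0,0,0],
    [0,0,0.8,0,0,0],
    [0,0,0.9,0,0,0],
    [0,0,0.65,0,0,0],
    [0,0,0.3,0,0,0],
    [0,0,0.1,0,0,0],
    [0,0,0,0,0,0],
    [0,0,0,0,0,0],
  ],
)

```text
time: 51.38
ee_pos: [0.5395, 0.3291, 0.0697]
eef_rot: [0.345, 0.939, 0.001, 0.001]
ft_force: [0.7, -0.5, -0.7]
width: 0.0259
grip_force: 15.0
```

Run:
```python
from h import *
s=read_state();e=np.array(s["ee_pos"])*1000;a=R.from_quat(s["eef_rot"]).as_matrix()
d=np.array([539.6,328.5,57.3])-e;print(e,np.rad2deg(R.from_quat(s["eef_rot"]).as_euler("ZYX"))[0],d@a/40)
```

```text
[539.53082599 329.06860746  69.74611368] 139.63602107645318 [-0.01032949 -0.01011992  0.31114634]
```

Call:
carry_out(
  moves=[
    [-0.01,-0.01,0.1,0,0,0],
    [0,0,0.1,0,0,0],
    [0,0,0.08,0,0,0],
    [0,0,0.02,0,0,0],
    [0,0,0,0,0,0],
    [0,0,0,0,0,0],
  ],
)

```text
time: 52.12
ee_pos: [0.5391, 0.3282, 0.0568]
eef_rot: [0.345, 0.939, -0.0, 0.0]
ft_force: [-1.2, -0.8, 2.2]
width: 0.0258
grip_force: 15.0
```

Call:
carry_out(
  moves=[
    [0,0,0,0,0,0],
    [0,0,0,0,0,0],
    [0,0,0,0,0,0],
    [0,0,0,0,0,0],
    [0,0,-0.5,0,0,0],
    [0,0,-0.8,0,0,0],
    [0,0,-1,0,0,0],
    [0,0,-0.6,0,0,0],
    [0,0,0,0,0,0],
    [-0.7,0,0,0,0,0],
    [-0.8,0,0,0,0,0],
    [-0.7,0,0,0,0,0],
    [0,0,0,0,0,0],
    [0,0,0,0,0,0],
  ],
  fingers=45,
)

```text
time: 53.88
ee_pos: [0.6053, 0.2718, 0.1725]
eef_rot: [0.345, 0.939, -0.0, -0.0]
ft_force: [0.3, 0.4, -0.2]
width: 0.0451
grip_force: 0.0
```

```bash
sed -i s/w10/w11/ st.py; python3 st.py|head -8
python3 - <<'E'
from h import *
c=viewer.camera("scene");save(c,"pics/s11.png")
d=viewer.camera("top");z=pts(d)[...,2]
n,l,st,ce=cv2.connectedComponentsWithStats((abs(z-.0725)<.006).astype(np.uint8))
for i in range(1,n):
  if 40<st[i,4]<400: print(np.round(ce[i]),rect(d,l==i,.074))
E
```

```text
[605.29465817 271.83950098 172.46936081] 139.69510024316762
0.0355 [ 229    9  101  146 5651] [539.4 329.4 108.6  75.3 -40.6]
0.0615 [ 242   23   71  122 3862] [539.5 328.5  82.9  49.5 -40. ]
0.0765 [ 258   25   39  116 4373] [538.8 328.6  74.8  25.7 -41.2]
[  2. 197.] [4.989e+02 5.842e+02 1.802e+02 1.060e+01 4.000e-01]
[465. 185.] [ 558.6 -375.    28.6   26.8  -88.6]
[436. 202.] [ 523.2 -316.2   28.6   24.6  -88.6]
[406. 219.] [ 486.8 -256.4   26.6   24.6  -88.5]
[222. 239.] [437.4 119.   23.4  10.1  46.9]Traceback (most recent call last):
  File "st.py", line 11, in <module>
    n,l,st,ce=cv2.connectedComponentsWithStats(box(k,190,150,370,305).astype(np.uint8));q=Q[l==1+np.argmax(st[1:,4])]
                                                                                                 ~~~~~~~~~^^^^^^^^^^
    return _wrapfunc(a, 'argmax', axis=axis, out=out, **kwds)
    return bound(*args, **kwds)
ValueError: attempt to get argmax of an empty sequence
```

View pics/s11.png

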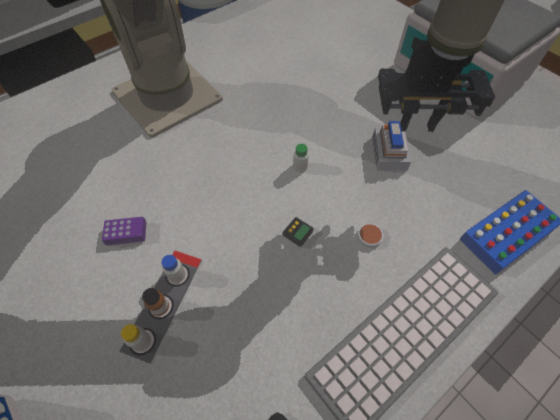

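The scene view shows the stack at (395,140), with the bottles on the mat as blue (175,270), amber (158,303) and yellow (138,340). The bystanders haven't moved. All placings are within about 1 mm.

```bash
python3 -c "
from bench import r
print(r.close_job())"
```

```text
the job is handed in; nothing more can be done
None
```

I handed the job in at about 54 s: the blue, amber and yellow bottles stand on their circles, and the cartridge and case are stacked centred on the block to about 1 mm. One empty grasp at the cartridge was redone without disturbing anything, and the verdict was not shown.

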